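Seat the notched disc on its key

ROBOT

A 6-joint arm with a two-finger parallel gripper is mounted at the origin on a cart in front of the work surface, level with it; the furniture and walls round the work are solid. World frame = base frame: x ahead of the robot, y to its left, z up, the work surface at z = 0. Lengths are in mm, angles in rad, forces in N, time in s.
With the tool pointing down it reaches from about 400 to 825 mm from the base axis. Payload 7 kg.
Tool frame: the origin (TCP) lies at the very end of the fingers, on their centre line; the grasp point (between the pads) lies 19 mm behind it; z points along the fingers, y is the line along which they close (so a half turn about z gives the same grasp; the last joint's range is limited). The gripper opens to 88 mm and grips with 3 to 60 N. Pads are 19 mm wide; open, the fingers measure 130 mm over their backs; the gripper's body (78 mm by 193 mm) begins 47 mm behind the grasp point.
Start: joints at [-0.858, 0.359, 0.012, 0, -1.224, -0.288], TCP at [278.165, -614.995, 226.561] pointing down, gripper open.
Joint ranges: [-3.07, 3.07], [-1.43, 2.12], [-1.02, 1.25], [-3.03, 1.67], [-3.05, -0], [-3.03, 3.03]. Speed limits (rad/s): [2.39, 2.39, 3.01, 3.14, 3.14, 3.14].

INTERFACE

Orientations are given as a unit quaternion [x, y, z, w].
In Python, from plant import bot gives the robot as it stands. Calls block until the motion is done:
- bot.move_ptp(position, orientation): joint-space move of the TCP to a pose.
- bot.line_to(position, velocity=150, ori=None): straight line of the TCP; ori=None keeps the orientation; velocity is the mean speed in mm/s.
- bot.move_joints(angles): joint-space move.
- bot.move_gripper(opening, force=None): finger opening in mm; force is the grip in N (None keeps the last); returns when the fingers have stopped.
- bot.pause(seconds).
- bot.solve_ik(position, orientation): joint angles nearest the present ones, or None.
- bot.read_state(): the state.
- bot.camera(name): name is "scene" or "top" or "wrist"; returns the picture (480x640x3 uint8, red, green, blue); there is no depth.
- bot.get_calibration(name): a dict with "fx", "fy", "cx", "cy" (pixels), "view" (4x4, takes a point from world to camera coordinates); the wrist camera has in their place "T_tool_cam" (4x4, takes a point from camera to tool coordinates, whose origin is the TCP and whose axes are the flange's). Camera axes: x right, y up, looking along -z (the intrinsics and any distortion apply to the point x, -y, -z); pixel columns grow to the right and rows downward; lengths in mm; the calibration is good to about 2 mm. A picture is of the moment at which its call begins: read the wrist's pose just before it. get_calibration takes no time and is no camera call.
A pose or a line that the arm cannot do raises bot.Unreachable and nothing moves.
- bot.close_job(): hands the job in; it is judged then, once.
The state is a dict: "t": time; "joint_pos": joint angles; "qvel": joint speeds; "tau": joint torques, N m; "tcp_pos": TCP position; "eef_rot": TCP orientation; "contact_force": force on the tool from outside, world axes, zero at the start; "moment": the same for the moment, N m; "width": finger opening in mm; "finger_force": force on a finger pad.
Only numpy, scipy, OpenCV 4.12 (cv2) and the standard library are available. Lean on these libraries where they do the work, as an engineer would, in place of code of your own. Each camera call takes 0.05 s, during which the arm holds its last target. There are 200 camera calls.

TASK

On the blue fixture, turn the silver disc (its black studs are there to push against) until the notch between the two red lines stands over the yellow key, then press the disc down until it is fully home, its face flush with the top of the key. Only push, with the fingertips or the outside of the fingers: do not pull the disc up or pick anything up, and leave everything else, including the two small parts lying on the fixture, where it is.

Things in the scene. Friction and masses are not known exactly. Their poses are not given: they have to be found in the camera images.
- fixture: blue square base plate, 200 x 200 x 14 mm, fixed to the worktop; origin at the centre of its underside, z up. The spindle axis goes up through the origin. The yellow key lies along its own -x axis.
- key_top (a point): point on the top of the yellow key, 53 mm from the spindle axis, 34 mm above the worktop. The key is a radial bar 11 mm wide with a rounded top, fixed to the plate; it runs from 47 to 84 mm from the axis, so its outer 22 mm show beyond the disc's rim. It blocks the disc from going down unless the notch is over it.
- hub_top (a point): centre of the flat top of the brass hub (28 mm diameter) in the middle of the disc, on the spindle axis; 51.5 mm above the worktop at the start, 37.5 mm when seated. A good place to press; the z axis points up. It moves down with the disc but does not turn with it.
- notch (a point): point in the middle of the disc's notch, 53 mm from the spindle axis, level with the disc's upper face, between the two red lines; it turns with the disc. The disc is 124 mm in diameter and 12 mm thick, its upper face 48 mm above the worktop at the start and 34 mm when seated. The notch is 15 mm wide (2 mm to spare either side of the key), open at the rim and 22 mm deep towards the centre. When seated this point coincides with key_top.
- stud1 (a point): centre of the top of a black upright stud on the disc, 14 mm diameter, its top 24 mm above the disc's face, 42 mm from the spindle axis; it turns with the disc, and stands 60 degrees counter-clockwise (seen from above) from the notch.
- stud2 (a point): as stud1, a like stud; it stands directly opposite the notch (180 degrees).
- stud3 (a point): as stud1, a like stud; it stands 60 degrees clockwise (seen from above) from the notch.
- index_disc (a joint): angle of the disc relative to the fixture, rad, growing counter-clockwise seen from above; 0 and every full turn of 2 pi are the aligned angle. It turns freely through more than a turn either way, needs about 0.12 N m (3 N at a stud), and stays where it is left.
- hub (a joint): how far the disc is pressed down, m: 0 as it stands at the start, 0.014 fully seated; when the notch is not over the key the key stops it at 0.002, or springily up to 0.006 under a hard push of 20 to 45 N. The hub is a stiff sliding fit: it takes about 6 N to push it and it stays where it is left. Negative values mean the disc has been pulled up (it can be, by 0.030).
- orange_cap: orange plastic cap, 32 mm diameter, 12 mm high, lying loose on the fixture plate beside the disc; origin at the centre of its underside
- egg_knob: cream round knob, 34 mm diameter, 21 mm high, loose on the fixture plate beside the disc; origin at the centre of its underside
- paint_bottle: small grey paint bottle with a white cap, 37 mm diameter, 56 mm high, standing loose; origin at the centre of its underside
- pill_pot: small white plastic pot, 39 mm diameter, 54 mm high, standing loose; origin at the centre of its underside
- solder_spool: blue spool of solder, 52 mm diameter, 34 mm high, standing loose; origin at the centre of its underside
- terminal_strip: brown screw terminal strip, 16 x 55 x 13 mm, loose; origin at the centre of its underside
- wood_block: stained pine offcut, 65 x 200 x 28 mm, loose; origin at the centre of its underside

How it is judged:
By the outcome, as a careful person would: the job done as asked, in the order asked, and still so for the second after the job is handed in, with the robot touching nothing.
It also fails if it takes over 72 s, if anything falls off the work surface, if the arm or the gripper's body presses on something with over 40 N, if the wrist force passes 120 N, or if a joint passes its speed limit or range.

## Working session

There is one attempt and no reset: what is moved stays moved. The work goes in short steps, each a Python script; the robot and the scene stay as the last script left them, time stands still between calls to the robot, and variables do not carry over. Pictures are saved under pics/ and viewed, at most 10 in all, crops included, and the job is handed in when it is done.

```bash
ls; mkdir -p pics; python3 - <<'E'
from plant import bot
import cv2,numpy as np
np.set_printoptions(precision=3,suppress=True)
for n in("top","scene"):
    im=bot.camera(n); cv2.imwrite(f"pics/{n}0.png",im[...,::-1])
    print(n,bot.get_calibration(n))
print(bot.get_calibration("wrist")); s=bot.read_state();print(s["t"],s["tcp_pos"],s["eef_rot"],s["contact_force"])
E
```

```text
pics
top {'fx': 603.6751760425619, 'fy': 603.6751760425619, 'cx': 316.1710664365234, 'cy': 243.59735166873466, 'view': array([[    0.004,    -1.   ,    -0.   ,   -19.714],
       [    0.999,     0.004,     0.052,  -614.093],
       [   -0.052,    -0.001,     0.999, -1493.828],
       [    0.   ,     0.   ,     0.   ,     1.   ]])}
scene {'fx': 527.4538257366058, 'fy': 527.4538257366058, 'cx': 318.67566564127196, 'cy': 241.78830473741115, 'view': array([[  -0.635,   -0.772,    0.007,  401.731],
       [   0.526,   -0.426,    0.736, -357.386],
       [  -0.566,    0.471,    0.677, -951.266],
       [   0.   ,    0.   ,    0.   ,    1.   ]])}
{'fx': 345.93697326180876, 'fy': 345.93697326180876, 'cx': 325.1575056184673, 'cy': 238.03976646481473, 'T_tool_cam': array([[  -0.   ,    0.958,    0.287,   79.088],
       [   1.   ,    0.   ,   -0.   ,    0.458],
       [  -0.   ,    0.287,   -0.958, -158.758],
       [   0.   ,    0.   ,    0.   ,    1.   ]])}
0.1 [ 277.982 -614.643  225.732] [-0.211  0.978  0.001 -0.   ] [0.146 1.249 0.185]
```

View pics/top0.png

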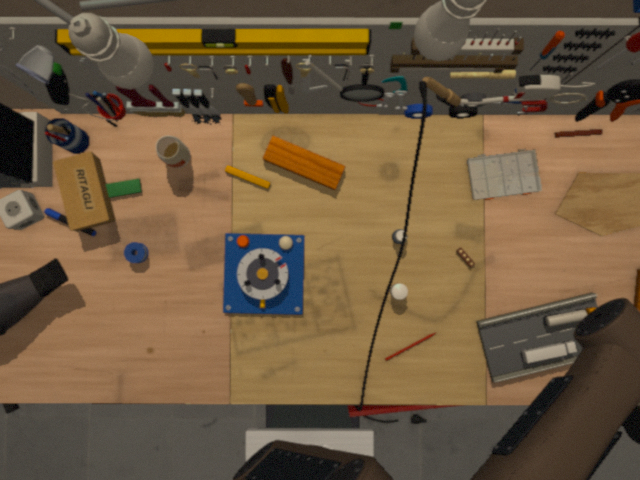

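View pics/scene0.png

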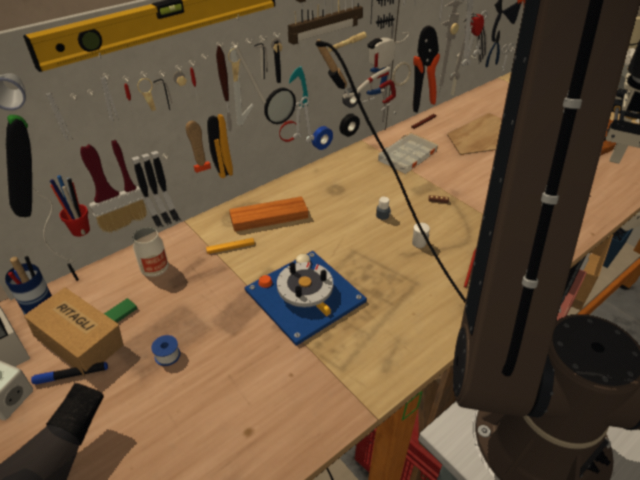

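The top view shows the blue fixture centred near (264,274), with the yellow key at (262,303) towards the robot and the red marks near (280,262). The cap is at (243,241) and the knob at (286,243). A black cord crosses the view from (425,85) to (362,408). I'll locate the fixture and work out the cord's height before moving.

```bash
cat > h.py <<'E'
from plant import bot
import cv2,numpy as np
from scipy.spatial.transform import Rotation as R
np.set_printoptions(precision=2,suppress=True)
def cam(n,s=None):
    c=bot.get_calibration(n)
    K=np.array([[c["fx"],0,c["cx"]],[0,c["fy"],c["cy"]],[0,0,1]])
    if n=="wrist":
        T=np.eye(4);T[:3,:3]=R.from_quat(s["eef_rot"]).as_matrix();T[:3,3]=s["tcp_pos"];T=T@c["T_tool_cam"]
    else: T=np.linalg.inv(c["view"])
    T=T@np.diag([1,-1,-1,1.]); return K,T,c
def ray(n,uv,s=None):
    K,T,c=cam(n,s); d=T[:3,:3]@np.linalg.inv(K)@[uv[0],uv[1],1]; return T[:3,3],d/np.linalg.norm(d)
def onz(n,uv,z,s=None):
    o,d=ray(n,uv,s); return o+d*(z-o[2])/d[2]
def proj(n,p,s=None):
    K,T,c=cam(n,s); q=K@(np.linalg.inv(T)@[*p,1])[:3]; return q[:2]/q[2]
def shot(name,n="wrist"):
    s=bot.read_state(); im=bot.camera(n)[...,::-1].copy(); cv2.imwrite(f"pics/{name}.png",im); return s,im
def down(yaw): # tool down, tool y axis at world angle 90deg+yaw
    return (R.from_euler('z',yaw)*R.from_quat([0,1,0,0])).as_quat()
E
python3 - <<'E'
from h import *
print([k for k in bot.get_calibration("top")])
for uv in [(225,234),(305,234),(303,315),(224,315)]: print(onz("top",uv,14))
print("disc",onz("top",(263,273),48))
# scene rays of cord -> intersect with cord plane through top cam
o,d1=ray("top",(425,85)); _,d2=ray("top",(362,408)); n=np.cross(d1,d2)
for uv in [(325,45),(350,90),(375,140),(400,195),(430,250),(460,295)]:
    p,d=ray("scene",uv); print(uv,p+d*(n@(o-p))/(n@d))
E
```

```text
['fx', 'fy', 'cx', 'cy', 'view']
[637.44 211.32  14.  ]
[638.24  10.83  14.  ]
[436.19  14.81  14.  ]
[435.4  211.43  14.  ]
disc [540.11 112.25  48.  ]
(325, 45) [ 881.28 -221.07  383.74]
(350, 90) [ 769.26 -207.33  313.13]
(375, 140) [ 661.16 -195.78  230.45]
(400, 195) [ 554.1  -186.09  133.89]
(430, 250) [ 429.57 -171.05   53.34]
(460, 295) [ 314.89 -153.86    7.41]
```

The cord does hang in the air, from the wall at about (881,-221,384) down to the bench front edge. I'll retract, swing high over it at small radius, then look with the wrist camera.

```bash
python3 - <<'E'
from h import *
s=bot.read_state(); p=np.array(s["tcp_pos"]); a=np.arctan2(p[1],p[0])
bot.line_to([480*np.cos(a),480*np.sin(a),400],velocity=250)
a=np.arctan2(112,537)
bot.move_ptp([480*np.cos(a),480*np.sin(a),400],down(0))
bot.line_to([525,112,220],velocity=250)
for y in (-150,-90,-45,0,45,90,150):
    q=bot.solve_ik([537,112,60],down(np.radians(y))); print(y,q)
bot.pause(.3); s,im=shot("w1"); print(s["t"],s["joint_pos"],s["tcp_pos"])
E
```

```text
-150 [ 0.56  0.32 -0.48  0.   -0.77  1.53]
-90 [ 0.56  0.32 -0.48  0.   -0.77  2.58]
-45 [ 0.56  0.32 -0.48  0.   -0.77 -2.92]
0 [ 0.56  0.32 -0.48  0.   -0.77 -2.13]
45 [ 0.56  0.32 -0.48  0.   -0.77 -1.35]
90 [ 0.56  0.32 -0.48  0.   -0.77 -0.56]
150 [ 0.56  0.32 -0.48  0.   -0.77  0.48]
4.65 [ 0.58  0.13 -0.3   0.   -1.13 -2.15] [525.17 112.17 221.03]
```

View pics/w1.png

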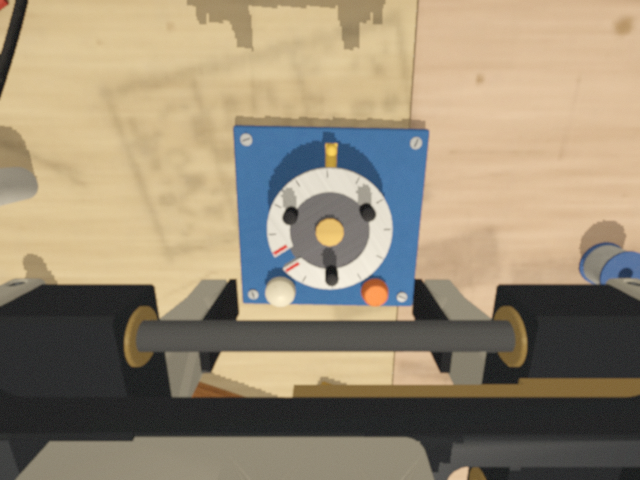

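The wrist view shows the hub at (329,232), the key straight up at (331,155), and the red lines at (281,250) and (292,267). That puts the notch lower left at about -57° world, so the disc needs about 123° clockwise. Next I measure this with masks.

```bash
cat >> h.py <<'E'
def blobs(m,amin):
    n,l,st,c=cv2.connectedComponentsWithStats(m.astype(np.uint8)); return [(st[i,4],c[i],l==i) for i in range(1,n) if st[i,4]>=amin]
def measure(s,im,zf=48,guess=(537,112)):
    hsv=cv2.cvtColor(im,cv2.COLOR_BGR2HSV).astype(int); H,S,V=hsv[...,0],hsv[...,1],hsv[...,2]
    g=proj("wrist",[*guess,zf],s); yy,xx=np.mgrid[:480,:640]
    near=lambda c,r:np.hypot(xx-c[0],yy-c[1])<r
    px=np.linalg.norm(proj("wrist",[guess[0]+10,guess[1],zf],s)-g)/10
    hb=max(blobs(near(g,24*px)&(S>90)&(H>8)&(H<35)&(V>90),20),key=lambda b:b[0],default=None)
    hub=onz("wrist",hb[1],zf+3.5,s)[:2]; out={"hub":hub,"hubdia":2*np.sqrt(hb[0]/np.pi)/px}
    # key (rounded top, z about 33)
    kb=[b for b in blobs(near(g,100*px)&(H>18)&(H<33)&(S>140)&(V>110),15)]
    kb=[(b[0],onz("wrist",b[1],33,s)[:2]) for b in kb]
    out["key"]=[(a,p,np.linalg.norm(p-hub),np.degrees(np.arctan2(*(p-hub)[::-1]))) for a,p in kb if np.linalg.norm(p-hub)>50]
    bl=near(g,180*px)&(H>100)&(H<120)&(S>150)
    cs,_=cv2.findContours(cv2.morphologyEx(bl.astype(np.uint8),cv2.MORPH_CLOSE,np.ones((5,5))),cv2.RETR_EXTERNAL,cv2.CHAIN_APPROX_NONE)
    c=max(cs,key=cv2.contourArea)[:,0]; P=np.array([onz("wrist",q,14,s)[:2] for q in c],np.float32)
    out["plate"]=cv2.minAreaRect(P)
    rb=blobs(near(g,66*px)&((H<6)|(H>172))&(S>110)&(V>90),5)
    red=[]
    for b in rb:
        P=np.array([onz("wrist",(x,y),zf,s)[:2] for y,x in np.argwhere(b[2])]); m=P.mean(0)
        red.append((b[0],np.linalg.norm(m-hub),np.degrees(np.arctan2(*(m-hub)[::-1])),m))
    out["red"]=red; return out
E
python3 - <<'E'
from h import *
s=bot.read_state(); im=cv2.imread("pics/w1.png")
for k,v in measure(s,im).items(): print(k,v)
E
```

```text
hub [537.85 116.2 ]
hubdia 29.93357502208182
key [(np.int32(228), array([465.33, 117.47]), np.float64(72.53130741248086), np.float64(178.99467302444754))]
plate ((478.04254150390625, 77.14405059814453), (22.433795928955078, 61.187164306640625), 35.003456115722656)
red [(np.int32(30), np.float64(53.82663764772888), np.float64(-68.49365754469571), array([557.58,  66.12])), (np.int32(26), np.float64(53.851878580457175), np.float64(-44.91589524482388), array([575.98,  78.18]))]
```

```bash
python3 - <<'E'
from h import *
c=[538,115]
bot.move_gripper(70)
q=down(np.radians(183))
bot.move_ptp([*c,160],q)
s=bot.read_state(); print(s["t"],s["joint_pos"],s["width"])
bot.line_to([*c,85],velocity=150); bot.line_to([*c,56],velocity=50)
f0=np.array(bot.read_state()["contact_force"]); print("f",f0)
j=np.array(bot.read_state()["joint_pos"]); j0=j.copy()
for k in range(9):
    d=min(14*(k+1),125)
    jj=j0.copy(); jj[5]-=np.radians(d); bot.move_joints(list(jj))
    s=bot.read_state(); print(d,np.array(s["contact_force"])-f0,s["moment"],s["tcp_pos"])
    if np.abs(np.array(s["contact_force"])-f0).max()>25: print("stop");break
jj[5]+=np.radians(6); bot.move_joints(list(jj))
bot.line_to([*c,85],velocity=60); bot.line_to([*c,220],velocity=200)
bot.move_joints(list(np.array(bot.read_state()["joint_pos"])))
bot.pause(.2); s,im=shot("w2"); print(s["t"],s["tcp_pos"])
for k,v in measure(s,im,guess=c).items(): print(k,v)
E
```

```text
7.9667 [ 0.57  0.21 -0.36  0.   -1.    1.06] 70.30293707361919
f [-0.31  0.27 -0.4 ]
14 [-0.2  -0.38  0.1 ] [-0.07 -0.01  0.05] [538.14 115.06  56.15]
28 [ 0.43 -0.83 -0.15] [-0.06  0.05  0.06] [537.84 114.97  55.95]
42 [0.11 0.03 0.46] [-0.05  0.09  0.03] [537.69 114.98  55.83]
56 [-0.04 -0.78  1.03] [-0.14  0.1  -0.  ] [537.73 114.98  55.79]
70 [-0.46 -0.19  0.49] [-0.24  0.32  0.07] [537.71 115.    55.79]
84 [-0.54 -1.32  0.79] [-0.31  0.64  0.07] [537.69 114.97  55.78]
98 [-2.16 -1.8   0.48] [-0.47  1.09  0.1 ] [537.57 114.96  55.71]
112 [-2.72 -1.78 -0.49] [-0.38  1.23  0.11] [537.72 115.01  55.72]
125 [-2.37 -1.59 -0.95] [-0.25  1.03  0.11] [538.1  115.15  55.83]
14.575 [537.16 114.74 218.29]
hub [538.27 115.86]
hubdia 28.885227226315365
key [(np.int32(354), array([471.44, 114.84]), np.float64(66.83862640494924), np.float64(-179.12913065811614))]
plate ((463.3846740722656, 90.44550323486328), (3.13761043548584, 6.88683557510376), 47.23989486694336)
red [(np.int32(39), np.float64(52.82714103531239), np.float64(-161.61780787324173), array([488.14,  99.2 ])), (np.int32(37), np.float64(52.9291773392411), np.float64(174.32488507025028), array([485.6 , 121.09]))]
```

View pics/w2.png

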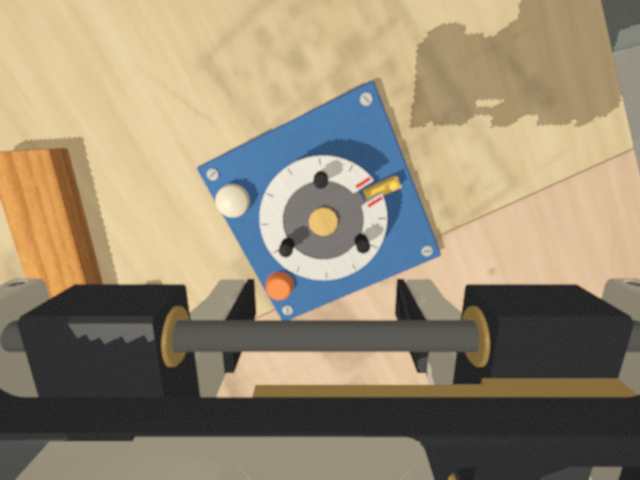

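The disc turned clockwise with about 3 N at the stud. The red lines are now at (363,183) and (375,202), nearly over the key at (385,187), with roughly 5–6° left. The cap and knob are untouched. I'll get the key direction from the plate screws in both views.

```bash
python3 - <<'E'
from h import *
s2=bot.read_state()
w1=dict(tcp_pos=[525.17,112.17,221.03],eef_rot=down(0))
w2=dict(s2,tcp_pos=[537.16,114.74,218.29])
print(R.from_quat(s2["eef_rot"]).as_matrix())
for s,L,im in((w1,[(246,140),(416,143),(402,297),(253,295)],cv2.imread("pics/w1.png")),(w2,[(427,251),(288,310),(212,174),(366,99)],cv2.imread("pics/w2.png"))):
    P=[]
    for u in L:  # refine: centroid of non-blue pixels round the screw
        x,y=u; w=im[y-9:y+10,x-9:x+10].astype(float); m=((w[...,2]>105)).astype(np.uint8)
        b=[bb for bb in blobs(m,8) ]; b=min(b,key=lambda b:np.hypot(*(b[1]-9))) if b else (0,np.array([9,9]))
        P.append(onz("wrist",b[1]+[x-9,y-9],15,s)[:2])
    P=np.array(P); c=P.mean(0); D=P-c; a=np.degrees(np.arctan2(D[:,1],D[:,0])); print(P.tolist(),"c",c,"r",np.linalg.norm(D,axis=1),"diag",a)
E
```

```text
[[-0.44 -0.9  -0.  ]
 [-0.9   0.44 -0.  ]
 [ 0.    0.   -1.  ]]
[[451.6140727313714, 33.017997474633546], [454.81052518933353, 205.40604367579635], [627.4266138450403, 202.16067144411278], [623.8532718817926, 29.623248304834533]] c [539.43 117.55] r [121.89 121.98 122.08 121.9 ] diag [-136.09  133.92   43.87  -46.16]
[[454.36991772288206, 204.31058312808983], [626.8210831174175, 201.1268304890957], [623.5692193560926, 28.776004361841313], [451.0413096776083, 32.00147300537499]] c [538.95 116.55] r [121.88 121.96 121.92 121.97] diag [ 133.94   43.9   -46.05 -136.12]
```

The four screws form a clean square with 122 mm diagonals in both views, giving a fixture yaw of -1.1° and the key at 178.9°. The notch is at 186.35°, so 7.45° more clockwise is needed.

```bash
python3 - <<'E'
from h import *
c=[538,115]
bot.line_to([*c,85],velocity=200); bot.line_to([*c,56],velocity=50)
j0=np.array(bot.read_state()["joint_pos"])
for d in (6,13.45):
    jj=j0.copy(); jj[5]-=np.radians(d); bot.move_joints(list(jj)); 
bot.pause(.2); s=bot.read_state(); print(s["contact_force"],np.degrees(s["joint_pos"][5]-j0[5]))
jj[5]+=np.radians(6); bot.move_joints(list(jj))
bot.line_to([*c,85],velocity=60); bot.line_to([*c,200],velocity=200)
bot.pause(.3); s,im=shot("w3"); print(s["t"],s["tcp_pos"])
m=measure(s,im,guess=c)
for k in("hub","key","red"): print(k,m[k])
cv2.imwrite("pics/w3c.png",cv2.resize(im[80:330,180:480],None,fx=2,fy=2))
E
```

```text
[-1.97 -0.32  1.88] -13.276826928792952
18.7833 [537.64 114.81 198.99]
hub [538.21 115.84]
key [(np.int32(410), array([471.01, 116.42]), np.float64(67.20291867004302), np.float64(179.50944428654034))]
red [(np.int32(48), np.float64(52.53807036484576), np.float64(-168.9164898989438), array([486.65, 105.74])), (np.int32(43), np.float64(53.20918033670999), np.float64(167.00132629561458), array([486.37, 127.81]))]
```

View pics/w3c.png

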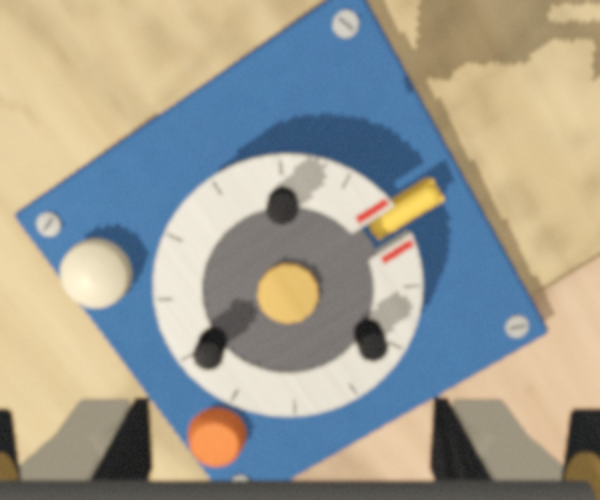

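The notch is at 179.0° against the key at 178.9°, and the crop shows the key centred between the red lines, so I press the hub now.

```bash
python3 - <<'E'
from h import *
c=[538.5,116]
bot.line_to([*c,120],velocity=200); bot.move_gripper(0)
bot.line_to([*c,56],velocity=100); bot.pause(.2)
f0=bot.read_state()["contact_force"][2]; L=[]
z=53
while z>30:
    bot.line_to([*c,z],velocity=25)
    s=bot.read_state(); f=s["contact_force"][2]-f0; L.append((z,round(s["tcp_pos"][2],1),round(f,1)))
    if f>28: break
    z-=1
bot.pause(.3); s=bot.read_state(); print(L); print(s["t"],s["tcp_pos"],s["contact_force"])
E
```

```text
[(53, np.float64(52.9), np.float64(-0.1)), (52, np.float64(51.9), np.float64(-0.2)), (51, np.float64(51.2), np.float64(2.9)), (50, np.float64(50.2), np.float64(4.7)), (49, np.float64(49.2), np.float64(4.1)), (48, np.float64(48.1), np.float64(4.4)), (47, np.float64(47.0), np.float64(4.3)), (46, np.float64(46.0), np.float64(4.4)), (45, np.float64(45.0), np.float64(3.3)), (44, np.float64(44.0), np.float64(4.4)), (43, np.float64(43.0), np.float64(2.9)), (42, np.float64(42.0), np.float64(3.6)), (41, np.float64(41.0), np.float64(4.4)), (40, np.float64(40.0), np.float64(4.5)), (39, np.float64(39.0), np.float64(3.8)), (38, np.float64(38.0), np.float64(3.9)), (37, np.float64(37.7), np.float64(11.7)), (36, np.float64(37.6), np.float64(20.7)), (35, np.float64(37.5), np.float64(29.1))]
26.65 [538.68 116.04  37.48] [-9.85 -0.72 29.71]
```

Steady 4 N all the way, then a hard stop at 37.5 mm, which is the seated height. I'll lift off straight and check.

```bash
python3 - <<'E'
from h import *
c=[538.5,116]
bot.line_to([*c,60],velocity=60); bot.line_to([*c,220],velocity=200)
bot.pause(.3); s,im=shot("w4"); print(s["t"],s["tcp_pos"],s["contact_force"])
m=measure(s,im,zf=34,guess=c)
for k in("hub","hubdia","key","red"): print(k,m[k])
cv2.imwrite("pics/w4c.png",cv2.resize(im[80:330,180:480],None,fx=2,fy=2))
E
```

```text
28.4667 [538.25 115.87 219.19] [ 0.02 -0.43 -0.66]
hub [538.23 115.85]
hubdia 29.04317108600763
key [(np.int32(397), array([472.85, 115.97]), np.float64(65.3760593897977), np.float64(179.897319593101))]
red [(np.int32(33), np.float64(52.541872703370586), np.float64(-168.87761740686267), array([486.67, 105.72])), (np.int32(32), np.float64(53.23038998979568), np.float64(167.03064033349662), array([486.35, 127.8 ]))]
```

View pics/w4c.png

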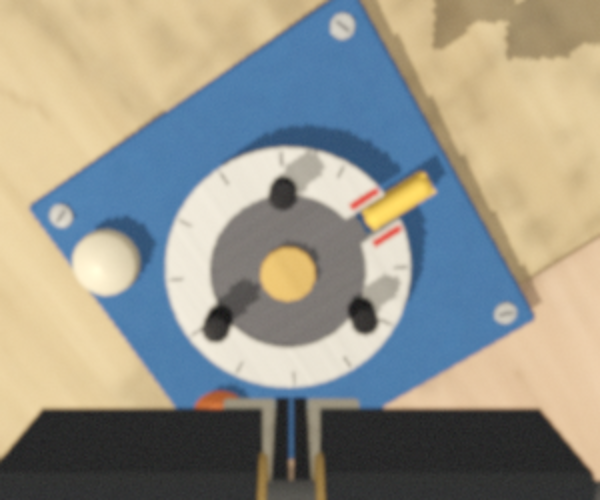

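The disc is seated with the key filling the notch between the red lines. The red lines measure a consistent 53 mm radius at the seated height, and the loose parts have not moved.

```bash
python3 -c "
from plant import bot
print(bot.close_job())"
```

```text
the job is handed in; nothing more can be done
None
```

I turned the disc about 124° clockwise until its notch stood over the key, pressed it fully home (hub stopped hard at 37.5 mm), lifted clear with the cap and knob still in place, and handed the job in at about 28.5 s.

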